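# Load the window plate into the drilling jig

## Task

Take the long flat plate with the rectangular window out of the crate of offcuts and lay it flat on the rubber mat, letting go of it there. Then pick it up lying flat, set it down flat on the bed of the drilling jig between the stops and let go, and after that swing the jig's cover fully shut over it. Leave the other pieces in the crate and do not knock over the spray can that stands beyond the mat.

Things in the scene. Friction and masses are not known exactly. Their poses are not given: they have to be found in the camera images.
- plate: The target: flat aluminium plate, 130 long x 60 wide x 14 thick, with a rectangular window 50 x 26 through its middle. Origin at its centre; x along its length, z along its width, y through its thickness; alike both ways round and both faces up. It starts standing on a long edge (z up) in the crate, length along the crate's x, in one of four places side by side. About 0.25 kg.
- crate: Fixed open plywood crate, 260 (x) x 300 (y) outside, 70 high, walls and floor 8 thick. Origin at the centre of its underside, z up. Four pieces lie side by side along its x, about 68 apart in y, and two small ones near its +x wall.
- tube: Square steel tube in the crate, 36 x 36 x 150 long, open ends. Origin at the centre of its underside, x along its length.
- angle: Steel angle in the crate, 36 x 36 legs, 5 thick, 140 long, one leg lying on the floor and one standing at its +y edge. Origin at the centre of the lower leg's underside, x along its length.
- short_plate: Plain aluminium plate in the crate, standing on edge: 85 long, 60 high, 14 thick, no window. Origin at the centre of its underside, x along its length.
- offcut: Square steel bar end in the crate, 30 x 75 x 30. Origin at the centre of its underside.
- collar: Steel collar in the crate, 48 outside, 28 bore, 22 high. Origin at the centre of its underside.
- mat: Fixed black rubber mat on the bench between crate and jig, 200 (x) x 160 (y) x 3 thick. Origin at the centre of its underside, z up.
- jig: Fixed drilling jig. Origin: centre of its underside; x along its length, z up. Base 230 x 110 x 12. Mid bed 134 (x) x 46 (y), top 32 above the underside; the plate lies flat on it, length along x, and overhangs 7 on each long side (room for fingers). Stops rise 10 above the bed, 4 clear of the plate: end stops at x = +-69, side lugs at y = +-34 only at the corners (|x| over 45).
- cover (a joint): Hinge angle of the jig's steel cover, rad: 0 is shut (level over the bed, 2 above a seated plate), positive open; about 1.6 to 1.95 at the start (standing up, leaning away over the +x end). A stiff hinge: it stays where it is left, about 4 N at the tab moves it. Travel 0 to 2.1.
- cover_hinge (a point): On the cover's hinge axis, which runs along the jig's y, 94 from the jig's origin towards its +x end and 52 above its underside. The cover is 8 thick (hinge axis in mid-thickness), 70 wide, reaching 162 from the hinge, then a tab 30 wide out to 192.
- cover_tab (a point): Middle of the tab at the cover's free end, on its upper (outer) face, 180 from the hinge axis.
- spray_a: Spray can standing on the bench beyond the mat, 58 diameter, 130 high. Origin at the centre of its underside, z up.

How it is judged:
By the outcome, as a careful person would: the job done as asked, in the order asked, and still so for the second after the job is handed in, with the robot touching nothing.
It also fails if it takes over 72 s, if anything falls off the work surface, if the arm or the gripper's body presses on something with over 40 N, if the wrist force passes 120 N, or if a joint passes its speed limit or range.

## Robot

A 6-joint arm with a two-finger parallel gripper is mounted at the origin on the work surface. World frame = base frame: x ahead of the robot, y to its left, z up, the work surface at z = 0. Lengths are in mm, angles in rad, forces in N, time in s.
With the tool pointing down it reaches from about 300 to 750 mm from the base axis. Payload 8.5 kg.
Tool frame: the origin (TCP) lies at the very end of the fingers, on their centre line; the grasp point (between the pads) lies arm.tcp_to_grasp behind it (arm.tcp_to_grasp is the distance from the TCP to the grasp point, in mm); z points along the fingers, x is the direction in which the jaws open and shut, and the axes are right-handed (so a half turn about z gives the same grasp; the last joint's range is limited). The gripper opens to 88 mm and grips with 3 to 60 N. Pads are 18 mm wide; open, the fingers measure 123 mm over their backs; the gripper's body (75 mm by 187 mm) begins 45 mm behind the grasp point.
Start: joints at [0.952, 0.381, 1.297, -0, 1.464, -0.215], TCP at [216.093, 505.751, 214.648] pointing down, gripper open.
Joint ranges: [-3.11, 3.11], [-0.89, 2.33], [0.22, 2.48], [-1.42, 4.56], [0.17, 2.85], [-2.88, 2.88]. Speed limits (rad/s): [2.39, 2.39, 3.14, 3.14, 3.14, 3.14].

## Interface

Orientations are given as [roll, pitch, yaw] about the fixed x, y, z axes, in that order (R = Rz(yaw) Ry(pitch) Rx(roll)).
In Python, from plant import sensors, get_image, order, cut_out, tip_of, arm gives the robot as it stands.
- The arm moves only by the tool arm_command, never from a script. Its argument "plan" is a list of rows, each a list of 3 entries, a list of its own where there are three numbers: the turn, a rotation vector about the world's x, y, z in rad, then the shift along the world's x, y, z in m, then the opening in per cent of the stroke, from 0 (shut) to 100 (fully open). In form: [[[wx, wy, wz], [dx, dy, dz], jaw], ...]. A call has exactly 8 rows; each row shifts and turns the commanded pose from where the row before left it; what a row does not reach is not made up. A row lasts 1/12 s, in which the tool goes at most 41.7 mm and 7.16 degrees, less where a joint would pass 70% of its speed; a pose out of reach is approached as far as the arm can. A call with a gripper value outside its range is refused whole. The fingers move at their own pace and stop on an object; "force" is the grip in N (left out, the last holds). Time passes only in rows, so rows that do not move let the fingers close, or fill a call up. It gives the time, the measured TCP pose, the force and the opening at its end, in the units of the state.
- sensors.read_state(): the state, without advancing time (a new reading comes with each control period).
- get_image(name): name is "scene" or "side" or "wrist"; returns a dict with "pixels" (400x640x3 uint8, red, green, blue), "vfov" (degrees; the focal length in pixels is half the picture's height over the tangent of half this angle, whatever the lens; pixels are square), "cx", "cy" (the principal point, pixels), "k1" (the pictures are not rectified: a ray, as slopes to the right and down, at radius r is drawn at 1 + k1 r^2 times it, then the intrinsics apply), "rvec" (rotation vector, rad) and "tvec" (3), from world to camera coordinates, as OpenCV has them; the wrist camera has in their place "T_tool_cam" (4x4, takes a point from camera to tool coordinates, whose origin is the TCP and whose axes are the tool frame's). Camera axes: x right, y down, z forward; pixel columns grow to the right and rows downward; lengths in mm; the calibration is good to about 2 mm. A picture is of the moment at which its call begins: read the wrist's pose just before it. There is no depth.
- order.job_done(): hands the job in, once; it reports no verdict.
Trained networks look in a picture, given as the dict that the camera call returned (one of the last four; its "shot" number tells which), for a name from the list of things; names that differ only in an ending like _2 or _b are one class to them, and where a whole thing is asked for, a point or a joint stands for the part that bears it (a point fixed in the world has none). Each returns a list of dicts, best first, with "conf" (0 to 1); they miss things now and then, are a little off and sometimes report something else, mostly with a low value. They report only what shows in the picture. A call takes as long as a camera call.
- cut_out(label, picture): "region" (400x640 bool, what is visible of it).
- tip_of(label, picture): "location" ([x, y, z] in mm, in world coordinates, good to about 4 mm: a listed point, or the origin of a listed thing).
The state is a dict: "time": time; "joints": joint angles; "dq": joint speeds; "joint_efforts": joint torques, N m; "eef_pos": TCP position; "eef_rot": TCP orientation; "ft_force": force on the tool from outside, world axes, zero at the start; "moment": the same for the moment, N m; "finger_gap": opening from 0.0 (shut) to 1.0 (fully open).
Only numpy, scipy, OpenCV 4.12 (cv2) and the standard library are available. Lean on these libraries where they do the work, as an engineer would, in place of code of your own. Each camera call takes 0.05 s, during which the arm holds its last target. There are 200 camera calls.

## Working session

There is one attempt and no reset: what is moved stays moved. The work goes in short steps, Python scripts to look and compute and a tool call to move; the robot and the scene stay as the last step left them, time stands still between calls to the robot, and variables do not carry over. Pictures are saved under pics/ and viewed, about 8 in all and at most 12, crops included, and the job is handed in when it is done.

Besides the shell and the picture viewer there is one more tool, called after "Emit:" by a JSON object that holds its "method" and its "body". arm_command: Moves the arm, as the interface text tells. Its arguments: {"type":"object","properties":{"plan":{"type":"array"},"force":{"type":"number"}},"required":["plan"]}

```bash
ls; mkdir -p pics; cat > h.py <<'E'
import numpy as np, cv2
from scipy.spatial.transform import Rotation as R
from plant import sensors, get_image, order, cut_out, tip_of, arm
def save(im,name,crop=None):
    p=im["pixels"][:,:,::-1]
    if crop: p=p[crop[1]:crop[3],crop[0]:crop[2]]; p=cv2.resize(p,None,fx=2,fy=2)
    cv2.imwrite("pics/"+name+".png",p)
def campose(im,st=None):
    if "rvec" in im:
        Rm=cv2.Rodrigues(np.array(im["rvec"],float))[0]; return Rm,np.array(im["tvec"],float).ravel()
    T=np.eye(4);T[:3,:3]=R.from_euler('xyz',st["eef_rot"]).as_matrix();T[:3,3]=st["eef_pos"]
    T=np.linalg.inv(T@np.array(im["T_tool_cam"])); return T[:3,:3],T[:3,3]
def f(im): return 200/np.tan(np.radians(im["vfov"])/2)
def proj(im,P,st=None):
    Rm,t=campose(im,st); q=np.atleast_2d(P)@Rm.T+t; s=q[:,:2]/q[:,2:]
    return s*(1+im["k1"]*(s**2).sum(1,keepdims=True))*f(im)+[im["cx"],im["cy"]]
def onplane(im,uv,z,st=None):
    d=(np.atleast_2d(uv).astype(float)-[im["cx"],im["cy"]])/f(im); s=d.copy()
    for _ in range(20): s=d/(1+im["k1"]*(s**2).sum(1,keepdims=True))
    Rm,t=campose(im,st); c=-Rm.T@t; r=np.c_[s,np.ones(len(s))]@Rm
    return c+r*((z-c[2])/r[:,2:])
E
python3 - <<'E'
from h import *
st=sensors.read_state(); print(st["time"],st["eef_pos"],st["eef_rot"],st["finger_gap"],arm.tcp_to_grasp)
ims={n:get_image(n) for n in("scene","side","wrist")}
for n,im in ims.items():
    save(im,n+"0"); print(n,im["vfov"],im["k1"])
    for l in["plate","crate","tube","angle","short_plate","offcut","collar","mat","jig","cover_hinge","cover_tab","spray_a"]:
        print(n,l,[(np.round(d["location"]),round(d["conf"],2)) for d in tip_of(l,im)[:2]])
E
```

```text
pics
0.0 [215.92258018 505.5237671  214.04512491] [-3.14128427e+00  1.39115196e-03  1.16699604e+00] 0.9994568594966773 18.700000000000003
scene 54.08224325185367 -0.06010229120337753
scene plate [(array([416., 350.,  44.]), 0.73), (array([ 662., -275.,  225.]), 0.34)]
scene crate []
scene tube [(array([432., 148.,   9.]), 0.56)]
scene angle [(array([431., 217.,  10.]), 0.67)]
scene short_plate [(array([419., 282.,   8.]), 0.75)]
scene offcut [(array([548., 340.,   6.]), 0.63)]
scene collar [(array([548., 343.,   5.]), 0.65), (array([434., 152.,   5.]), 0.18)]
scene mat [(array([524., -75.,  -1.]), 0.87)]
scene jig [(array([ 511., -275.,   -2.]), 0.81)]
scene cover_hinge [(array([ 606., -273.,   52.]), 0.82)]
scene cover_tab [(array([ 658., -271.,  223.]), 0.82)]
scene spray_a [(array([677., -35.,  -2.]), 0.91)]
side 45.27640420215347 -0.11716224812380516
side plate [(array([415., 349.,  41.]), 0.67), (array([ 662., -273.,  224.]), 0.56)]
side crate [(array([462., 253.,   0.]), 0.57), (array([522., -76.,  -1.]), 0.25)]
side tube [(array([434., 149.,  10.]), 0.55)]
side angle [(array([
[... 271 characters left out ...]
76.,  -0.]), 0.83)]
side jig [(array([ 511., -265.,    4.]), 0.69)]
side cover_hinge [(array([ 607., -278.,   47.]), 0.71)]
side cover_tab [(array([ 663., -276.,  224.]), 0.96)]
side spray_a [(array([685., -32.,   3.]), 0.59), (array([ 605., -276.,   50.]), 0.57)]
wrist 71.12569246249559 -0.03671252289010702
wrist plate [(array([417., 346.,  42.]), 0.97)]
wrist crate [(array([464., 254.,  -1.]), 0.83)]
wrist tube [(array([433., 151.,   6.]), 0.4)]
wrist angle [(array([433., 220.,  11.]), 0.8)]
wrist short_plate [(array([421., 286.,   5.]), 0.72)]
wrist offcut []
wrist collar [(array([414., 349.,  42.]), 0.27)]
wrist mat []
wrist jig []
wrist cover_hinge []
wrist cover_tab []
wrist spray_a []
```

View pics/scene0.png

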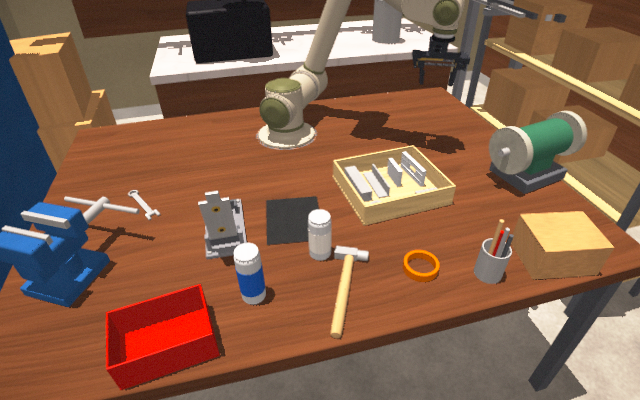

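View pics/wrist0.png

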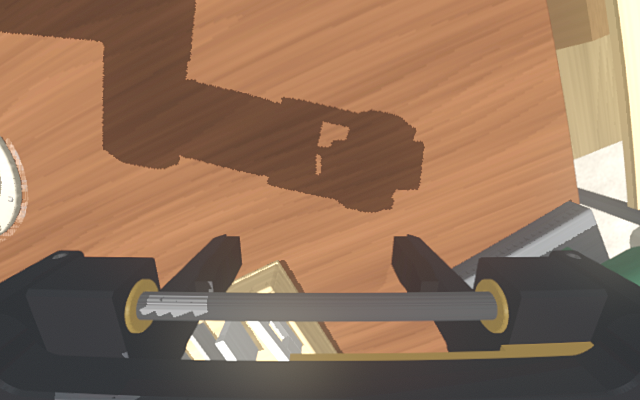

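Scene view: the windowed plate stands at the right end of the crate (~(413,165) px). The mat is at (293,220), the jig with its cover raised at (222,220), and a can beyond the mat at (320,235). The wrist view only clips the crate, at the bottom between the fingers. I'll move above the plate and measure from there.

Emit:
{"method": "arm_command", "body": {"plan": [[[0, 0, 0.061], [0.025, -0.0195, 0.004], 100], [[0, 0, 0.061], [0.025, -0.0195, 0.004], 100], [[0, 0, 0.061], [0.025, -0.0195, 0.004], 100], [[0, 0, 0.061], [0.025, -0.0195, 0.004], 100], [[0, 0, 0.061], [0.025, -0.0195, 0.004], 100], [[0, 0, 0.061], [0.025, -0.0195, 0.004], 100], [[0, 0, 0.061], [0.025, -0.0195, 0.004], 100], [[0, 0, 0.061], [0.025, -0.0195, 0.004], 100]]}}

```text
time: 2.62
eef_pos: [417.2, 348.6, 247.0]
eef_rot: [3.141, -0.0, 1.658]
ft_force: [-0.5, 0.2, -0.2]
finger_gap: 1.002
```

```bash
python3 - <<'E'
from h import *
st=sensors.read_state(); im=get_image("wrist"); print(st["time"],st["eef_pos"],st["eef_rot"])
for l in["plate","crate","short_plate","angle"]: print(l,[(np.round(d["location"],1),round(d["conf"],2)) for d in tip_of(l,im)[:2]])
c=cut_out("plate",im)
p=im["pixels"].copy()
if c:
    m=c[0]["region"]; print(c[0]["conf"],m.sum())
    cs=cv2.findContours(m.astype(np.uint8),0,2)[0]; cv2.drawContours(p,cs,-1,(255,0,0),1)
im2=dict(im,pixels=p); save(im2,"w1")
sc=get_image("scene"); sd=get_image("side")
for im in(sc,sd):
    for l,z in(("jig",None),("mat",3),):
        c=cut_out(l,im)
        if c:
            cs=max(cv2.findContours(c[0]["region"].astype(np.uint8),0,2)[0],key=cv2.contourArea)
            q=cv2.approxPolyDP(cs,6,True)[:,0]; print(l,c[0]["conf"],np.round(onplane(im,q,z or 12)[:,:2]).tolist())
E
```

```text
2.6167 [417.1634817  348.59950431 246.95645737] [ 3.14144686e+00 -1.27570210e-04  1.65797225e+00]
plate [(array([413.5, 347. ,  38.8]), 0.56)]
crate [(array([462.6, 254.4,  -3.6]), 0.74)]
short_plate []
angle [(array([433.7, 213.4,   8.4]), 0.85)]
0.68 1098
jig 0.62 [[336.0, -314.0], [386.0, -345.0], [627.0, -327.0], [638.0, -260.0], [590.0, -219.0], [405.0, -218.0]]
mat 0.66 [[446.0, 14.0], [415.0, -136.0], [607.0, -164.0], [628.0, -56.0]]
jig 0.7 [[724.0, -615.0], [628.0, -312.0], [624.0, -209.0], [522.0, -209.0], [518.0, -323.0], [598.0, -346.0]]
mat 0.85 [[608.0, -160.0], [627.0, -11.0], [465.0, 12.0], [476.0, -142.0]]
```

View pics/w1.png

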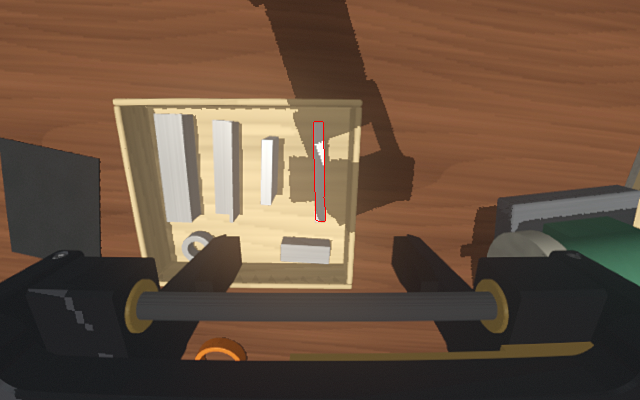

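The plate's top edge is clear, from (318,121) to (320,221) px, with free space both sides. Next I'll compute its pose and the mat and jig yaws.

```bash
python3 - <<'E'
from h import *
st=sensors.read_state(); im=get_image("wrist")
m=cut_out("plate",im)[0]["region"]; v,u=np.nonzero(m)
q=onplane(im,np.c_[u,v],68,st)[:,:2]
r=cv2.minAreaRect(q.astype(np.float32)); print("minrect",r)
c=q.mean(0); w=np.linalg.eigh(np.cov((q-c).T))[1][:,1]; print("pca",c,np.arctan2(w[1],w[0]), (q-c)@w @np.zeros(len(q)), np.ptp((q-c)@w), np.ptp((q-c)@[-w[1],w[0]]))
print("proj centre z=68",proj(im,[[c[0],c[1],68]],st))
# jig yaw
for n in("scene","side"):
    im=get_image(n)
    for l in("jig","cover_hinge","cover_tab"): print(n,l,[(np.round(d["location"],1),round(d["conf"],2)) for d in tip_of(l,im)[:1]])
    save(im,n+"jig",(180,150,340,280) if n=="scene" else None)
J=[[508+x,-272+y,z] for x,y,z in((-115,-55,12),(-115,55,12),(115,55,12),(115,-55,12))]
im=get_image("side"); print(proj(im,np.array(J)).round(),proj(im,[[508,-272,32]]))
p=im["pixels"][:,:,::-1].copy(); cv2.polylines(p,[proj(im,np.array(J)).round().astype(int)],True,(0,0,255),1); cv2.imwrite("pics/side1.png",p)
E
```

```text
minrect ((414.37750244140625, 351.77191162109375), (129.5385284423828, 14.94595718383789), 6.268092632293701)
pca [410.29564017 351.22626126] -3.031341955333603 0.0 129.54690413740298 14.957888071211446
proj centre z=68 [[317.69983019 171.42972344]]
scene jig [(array([ 511.6, -273.5,   -3.2]), 0.56)]
scene cover_hinge [(array([ 604.2, -271.7,   53.4]), 0.81)]
scene cover_tab [(array([ 662.6, -272.5,  222.8]), 0.79)]
side jig [(array([ 507.4, -270.5,    3. ]), 0.69)]
side cover_hinge [(array([ 602.5, -276.3,   49.3]), 0.77)]
side cover_tab [(array([ 659.6, -276.4,  222.4]), 0.68)]
[[364. 136.]
 [363. 158.]
 [291. 153.]
 [295. 131.]] [[328.01562089 139.58733741]]
```

View pics/side1.png

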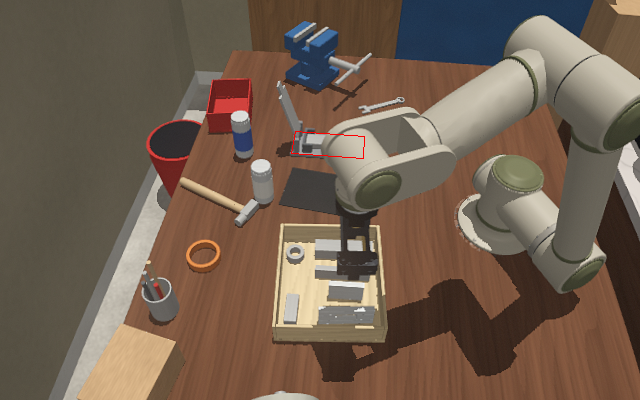

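Plate top: centre (414.4, 351.8), yaw 0.109, footprint 129.5×15, which matches its size. I'll descend with the jaws part open to clear the crate wall.

Emit:
{"method": "arm_command", "body": {"plan": [[[0, 0, 0.02], [-0.002, 0.0025, -0.01], 40], [[0, 0, 0], [0, 0, -0.017], 40], [[0, 0, 0], [0, 0, -0.02], 40], [[0, 0, 0], [0, 0, -0.02], 40], [[0, 0, 0], [0, 0, -0.02], 40], [[0, 0, 0], [0, 0, -0.02], 40], [[0, 0, 0], [0, 0, -0.02], 40], [[0, 0, 0], [0, 0, 0], 40]]}}

```text
time: 4.43
eef_pos: [412.6, 351.4, 116.4]
eef_rot: [-3.136, 0.002, 1.675]
ft_force: [-0.2, 0.4, -0.6]
finger_gap: 0.417
```

```bash
python3 - <<'E'
from h import *
st=sensors.read_state(); im=get_image("wrist"); print(st["eef_pos"],st["eef_rot"],st["finger_gap"])
c=cut_out("plate",im)
for d in c[:1]:
    v,u=np.nonzero(d["region"]); q=onplane(im,np.c_[u,v],68,st)[:,:2]; print(d["conf"],len(u),u.min(),u.max(),v.min(),v.max(),cv2.minAreaRect(q.astype(np.float32)))
save(im,"w2")
E
```

```text
[412.60179133 351.37329847 116.39832698] [-3.13566716e+00  2.40422297e-03  1.67487546e+00] 0.41731859683021344
0.64 2475 307 325 130 281 ((414.1453552246094, 350.99432373046875), (131.96347045898438, 14.289352416992188), 6.947689533233643)
```

View pics/w2.png

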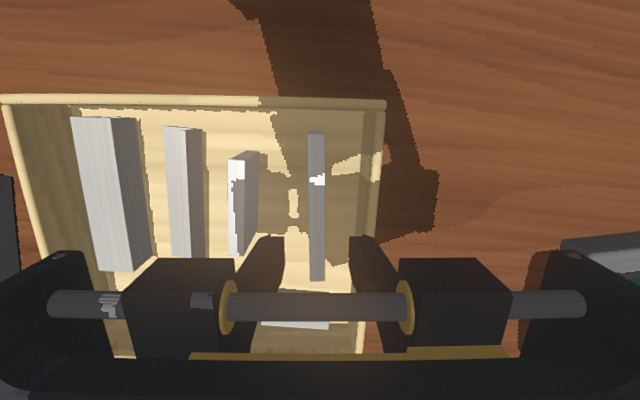

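The plate is centred between the fingers (307–325 px, fingers at 283 and 350). Continuing down.

Emit:
{"method": "arm_command", "body": {"plan": [[[0, 0, 0.005], [0.001, 0, -0.01], 40], [[0, 0, 0], [0, 0, -0.01], 40], [[0, 0, 0], [0, 0, -0.01], 40], [[0, 0, 0], [0, 0, -0.01], 40], [[0, 0, 0], [0, 0, -0.01], 40], [[0, 0, 0], [0, 0, -0.005], 40], [[0, 0, 0], [0, 0, -0.0], 40], [[0, 0, 0], [0, 0, 0], 40]]}}

```text
time: 5.2
eef_pos: [415.1, 352.3, 64.5]
eef_rot: [-3.141, 0.0, 1.68]
ft_force: [0.0, 0.7, 0.4]
finger_gap: 0.402
```

Emit:
{"method": "arm_command", "body": {"plan": [[[0, 0, 0], [0, -0.0005, -0.008], 40], [[0, 0, 0], [0, -0.0005, -0.008], 40], [[0, 0, 0], [0, 0, -0.006], 40], [[0, 0, 0], [0, 0, 0], 40], [[0, 0, 0], [0, 0, 0], 5], [[0, 0, 0], [0, 0, 0], 5], [[0, 0, 0], [0, 0, 0], 5], [[0, 0, 0], [0, 0, 0], 5]], "force": 40}}

```text
time: 5.87
eef_pos: [415.2, 351.4, 42.9]
eef_rot: [3.141, -0.0, 1.68]
ft_force: [-0.4, -1.2, 0.3]
finger_gap: 0.134
```

Emit:
{"method": "arm_command", "body": {"plan": [[[0, 0, 0], [0, 0, 0], 5], [[0, 0, 0], [0, 0, 0.01], 5], [[0, 0, 0], [0, 0, 0.02], 5], [[0, 0, 0], [0, 0, 0.02], 5], [[0, 0, 0], [0, 0, 0.03], 5], [[0, 0, 0], [0, 0, 0.03], 5], [[0, 0, 0], [0, 0, 0.03], 5], [[0, 0, 0], [0, 0, 0.02], 5]]}}

```text
time: 6.53
eef_pos: [415.4, 351.5, 205.9]
eef_rot: [3.138, -0.001, 1.68]
ft_force: [0.3, 0.1, 0.4]
finger_gap: 0.05
```

```bash
python3 - <<'E'
from h import *
st=sensors.read_state(); im=get_image("wrist"); print(st["eef_pos"],st["ft_force"],st["moment"],st["finger_gap"]); 
for n in ("scene","wrist"):
    i=get_image(n); save(i,n+"3"); print([(d["location"],d["conf"]) for d in tip_of("plate",i)])
E
```

```text
[415.44140955 351.48238777 205.91727598] [0.30764065 0.0925759  0.40838388] [0.0417619  0.0226173  0.01429663] 0.04997849077046934
[([417.4, 351.5, 36.6], 0.83)]
[([414.0, 346.9, 40.0], 0.72)]
```

View pics/wrist3.png

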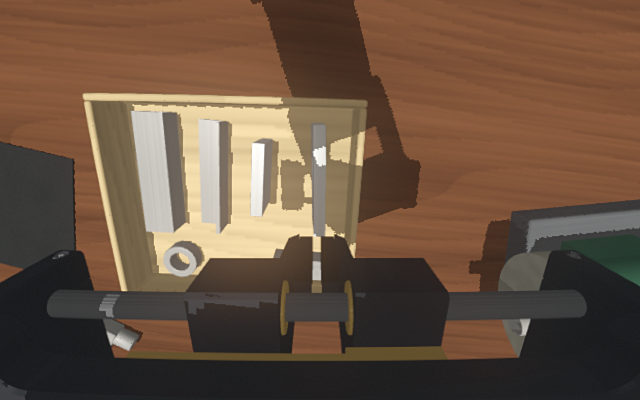

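The grasp missed: the jaws shut to 5% and the plate is still in the crate at (319,125)–(319,235) px. I'll re-measure from several cameras before going again.

```bash
python3 - <<'E'
from h import *
st=sensors.read_state()
for n in("wrist","scene","side"):
    im=get_image(n); s=st if n=="wrist" else None
    print(n,"tcp px",proj(im,st["eef_pos"],s).round(1), "pred plate top corners",proj(im,[[414.4+sx*65*np.cos(.11),351+sx*65*np.sin(.11),z] for sx in(-1,1) for z in(68,8)],s).round().tolist())
    for d in cut_out("plate",im)[:1]:
        v,u=np.nonzero(d["region"]); print(d["conf"],len(u),u.min(),u.max(),v.min(),v.max(), cv2.minAreaRect(onplane(im,np.c_[u,v],68,s)[:,:2].astype(np.float32)))
    p=im["pixels"]
    if n!="wrist":
        a=p[130:230,330:460] if n=="scene" else p[210:350,260:400]
        save(dict(pixels=cv2.resize(a,None,fx=4,fy=4)),n+"crate")
E
```

```text
wrist tcp px [[316.5 234.3]] pred plate top corners [[317.0, 124.0], [317.0, 122.0], [317.0, 238.0], [317.0, 219.0]]
0.72 1752 307 324 124 238 ((414.741943359375, 349.7242736816406), (130.89805603027344, 19.066314697265625), 6.772094249725342)
scene tcp px [[418.5 123.6]] pred plate top corners [[403.0, 151.0], [401.0, 166.0], [424.0, 171.0], [421.0, 186.0]]
0.8 493 400 426 152 185 ((453.60235595703125, 330.495849609375), (187.23861694335938, 69.56627655029297), 6.610166549682617)
side tcp px [[350.8 276. ]] pred plate top corners [[376.0, 307.0], [373.0, 320.0], [319.0, 308.0], [319.0, 321.0]]
0.93 1053 318 375 303 324 ((415.3890380859375, 365.7830505371094), (132.28590393066406, 51.49857711791992), 7.507478713989258)
```

View pics/scenecrate.png

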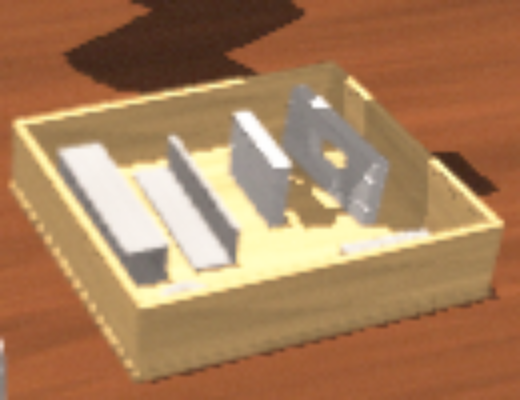

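Emit:
{"method": "arm_command", "body": {"plan": [[[0, 0, 0], [-0.0005, -0.0005, -0.006], 40], [[0, 0, 0], [0, 0, -0.01], 40], [[0, 0, 0], [0, 0, -0.02], 40], [[0, 0, 0], [0, 0, -0.02], 40], [[0, 0, 0], [0, 0, -0.02], 40], [[0, 0, 0], [0, 0, -0.02], 40], [[0, 0, 0], [0, 0, -0.02], 40], [[0, 0, 0], [0, 0, -0.01], 40]]}}

```text
time: 7.75
eef_pos: [413.5, 350.2, 74.1]
eef_rot: [-3.138, 0.001, 1.68]
ft_force: [-0.1, 0.4, 0.3]
finger_gap: 0.403
```

Emit:
{"method": "arm_command", "body": {"plan": [[[0, 0, 0], [0, 0, -0.01], 40], [[0, 0, 0], [0, 0, -0.01], 40], [[0, 0, 0], [0, 0, -0.01], 40], [[0, 0, 0], [0, 0, -0.01], 40], [[0, 0, 0], [0, 0, -0.009], 40], [[0, 0, 0], [0, 0, 0], 40], [[0, 0, 0], [0, 0, 0], 12], [[0, 0, 0], [0, 0, 0], 12]], "force": 60}}

```text
time: 8.42
eef_pos: [414.8, 350.9, 28.0]
eef_rot: [3.141, -0.0, 1.68]
ft_force: [1.1, -0.4, -0.0]
finger_gap: 0.272
```

Emit:
{"method": "arm_command", "body": {"plan": [[[0, 0, 0], [0, 0, 0], 5], [[0, 0, 0], [0, 0, 0], 5], [[0, 0, 0], [0, 0, 0], 5], [[0, 0, 0], [0, 0, 0], 5], [[0, 0, 0], [0, 0, 0], 5], [[0, 0, 0], [0, 0, 0], 5], [[0, 0, 0], [0, 0, 0], 5], [[0, 0, 0], [0, 0, 0], 5]]}}

```text
time: 9.08
eef_pos: [414.9, 350.9, 28.2]
eef_rot: [3.141, -0.0, 1.68]
ft_force: [-1.6, 0.4, 5.2]
finger_gap: 0.153
```

The jaws stopped on the plate this time (0.153, about 14 mm). Lifting gently.

Emit:
{"method": "arm_command", "body": {"plan": [[[0, 0, 0], [0, 0, 0.004], 5], [[0, 0, 0], [0, 0, 0.008], 5], [[0, 0, 0], [0, 0, 0.015], 5], [[0, 0, 0], [0, 0, 0.02], 5], [[0, 0, 0], [0, 0, 0.02], 5], [[0, 0, 0], [0, 0, 0.02], 5], [[0, 0, 0], [0, 0, 0.02], 5], [[0, 0, 0], [0, 0, 0.02], 5]]}}

```text
time: 9.75
eef_pos: [414.1, 350.5, 155.8]
eef_rot: [-3.141, 0.0, 1.68]
ft_force: [-0.1, 0.6, -3.4]
finger_gap: 0.147
```

```bash
python3 - <<'E'
from h import *
st=sensors.read_state(); print(st["eef_pos"],st["ft_force"],st["moment"],st["finger_gap"]); 
for n in ("scene","side"):
    i=get_image(n); print([(np.round(d["location"]),d["conf"]) for d in tip_of("plate",i)])
i=get_image("scene");save(i,"scene4",(330,60,490,220))
E
```

```text
[414.08522317 350.47575944 155.75017004] [-0.11113872  0.5658815  -3.44712253] [ 5.86913102e-02  3.00624998e-05 -1.34789150e-02] 0.14695579600107228
[(array([415., 352., 167.]), 0.56)]
[(array([415., 345., 166.]), 0.62)]
```

View pics/scene4.png

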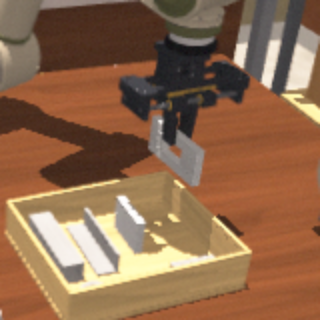

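It's held, with the window visible between the fingers in the scene crop (~(177,150)). Now I'll swing it over to the mat and yaw it.

Emit:
{"method": "arm_command", "body": {"plan": [[[0, 0, -0.05], [0.003, -0.012, 0], 5], [[0, 0, -0.113], [0.0065, -0.027, 0], 5], [[0, 0, -0.113], [0.0065, -0.027, 0], 5], [[0, 0, -0.113], [0.0065, -0.027, 0], 5], [[0, 0, -0.113], [0.0065, -0.027, 0], 5], [[0, 0, -0.113], [0.0065, -0.027, 0], 5], [[0, 0, -0.113], [0.0065, -0.027, 0], 5], [[0, 0, -0.113], [0.0065, -0.027, 0], 5]]}}

```text
time: 10.67
eef_pos: [462.5, 148.4, 153.2]
eef_rot: [-3.139, 0.002, 0.833]
ft_force: [0.4, 0.0, -4.1]
finger_gap: 0.154
```

Emit:
{"method": "arm_command", "body": {"plan": [[[0, 0, -0.113], [0.0065, -0.027, 0], 5], [[0, 0, -0.113], [0.0065, -0.027, 0], 5], [[0, 0, -0.113], [0.0065, -0.027, 0], 5], [[0, 0, -0.113], [0.0065, -0.027, 0], 5], [[0, 0, -0.113], [0.0065, -0.027, 0], 5], [[0, 0, -0.113], [0.0065, -0.027, 0], 5], [[0, 0, -0.113], [0.0065, -0.027, 0], 5], [[0, 0, -0.113], [0.0065, -0.027, 0], 5]]}}

```text
time: 11.33
eef_pos: [514.5, -67.4, 153.0]
eef_rot: [-3.141, 0.003, -0.071]
ft_force: [0.4, 0.6, -3.3]
finger_gap: 0.153
```

Emit:
{"method": "arm_command", "body": {"plan": [[[0, 0, -0.03], [0.001, -0.004, -0.01], 5], [[0, 0, -0.03], [0.001, -0.004, -0.01], 5], [[-0.0115, -0.0865, 0], [0.001, -0.004, -0.01], 5], [[-0.0115, -0.0865, 0], [0.001, -0.004, -0.015], 5], [[-0.0115, -0.0865, 0], [0, -0.001, -0.015], 5], [[-0.0115, -0.0865, 0], [0, 0, -0.015], 5], [[-0.0115, -0.0865, 0], [0, 0, -0.015], 5], [[-0.0115, -0.0865, 0], [0, 0, -0.01], 5]]}}

```text
time: 12.0
eef_pos: [517.1, -79.0, 55.9]
eef_rot: [-3.136, -0.486, -0.122]
ft_force: [1.4, 1.8, -3.4]
finger_gap: 0.152
```

```bash
python3 - <<'E'
from h import *
st=sensors.read_state(); print(st["eef_pos"],st["eef_rot"],st["ft_force"],st["finger_gap"]); 
print("tool axes\n",R.from_euler('xyz',st["eef_rot"]).as_matrix().round(3))
for n in ("scene","side"):
    i=get_image(n); print([(np.round(d["location"]),d["conf"]) for d in tip_of("plate",i)], [(np.round(d["location"]),d["conf"]) for d in tip_of("spray_a",i)][:1])
E
```

```text
[517.14354006 -79.01608039  55.88735059] [-3.13595496 -0.48565662 -0.12190767] [ 1.43867948  1.83862242 -3.36576838] 0.15155265993501862
tool axes
 [[ 0.878 -0.119  0.464]
 [-0.108 -0.993 -0.051]
 [ 0.467 -0.005 -0.884]]
[(array([513., -83.,  64.]), 0.8)] [(array([678., -32.,  -1.]), 0.95)]
[(array([432., 148.,  10.]), 0.26)] [(array([682., -31.,   1.]), 0.86)]
```

Emit:
{"method": "arm_command", "body": {"plan": [[[0, 0, 0], [0, 0, -0.008], 5], [[0, 0, 0], [0, 0, -0.008], 5], [[0, 0, 0], [0, 0, -0.006], 5], [[0, 0, 0], [0, 0, -0.004], 5], [[0, 0, 0], [0, 0, -0.002], 5], [[0, 0, 0], [0, 0, 0], 5], [[0, 0, 0], [0, 0, 0], 5], [[0, 0, 0], [0, 0, 0], 5]]}}

```text
time: 12.97
eef_pos: [521.2, -80.6, 31.5]
eef_rot: [-3.136, -0.491, -0.121]
ft_force: [0.7, 0.4, -3.1]
finger_gap: 0.151
```

Emit:
{"method": "arm_command", "body": {"plan": [[[0, 0, 0], [0, 0, -0.003], 5], [[0, 0, 0], [0, 0, -0.003], 5], [[0, 0, 0], [0, 0, 0], 5], [[0, 0, 0], [0, 0, 0], 30], [[0, 0, 0], [0, 0, 0], 30], [[0, 0, 0], [0, 0, 0], 30], [[0, 0, 0], [0, 0, 0], 30], [[0, 0, 0], [0, 0, 0], 30]]}}

```text
time: 13.63
eef_pos: [521.0, -80.6, 25.3]
eef_rot: [-3.136, -0.49, -0.122]
ft_force: [0.8, -0.1, -0.7]
finger_gap: 0.298
```

Emit:
{"method": "arm_command", "body": {"plan": [[[0, 0, 0], [0, 0, 0.002], 45], [[0.0075, 0.06, 0], [0, 0, 0.002], 60], [[0.0075, 0.06, 0], [0, 0, 0.001], 70], [[0.0075, 0.06, 0], [0, 0, 0], 80], [[0.0075, 0.06, 0], [0, 0, 0], 90], [[0.0075, 0.06, 0], [0, 0, 0], 100], [[0.0075, 0.06, 0], [0, 0, 0], 100], [[0.0075, 0.06, 0], [0, 0, 0], 100]]}}

```text
time: 14.3
eef_pos: [521.6, -79.6, 30.0]
eef_rot: [-3.131, -0.085, -0.122]
ft_force: [-0.6, -0.8, 0.2]
finger_gap: 0.885
```

```bash
python3 - <<'E'
from h import *
st=sensors.read_state(); print(st["eef_pos"],st["eef_rot"],st["ft_force"],st["finger_gap"]); 
for n in ("scene","side","wrist"):
    i=get_image(n); print([(np.round(d["location"]),d["conf"]) for d in tip_of("plate",i)])
    if n=="side":save(i,"side5",(250,100,410,220))
E
```

```text
[521.57909535 -79.64947354  30.03749254] [-3.13081131 -0.08489817 -0.12158674] [-0.62346259 -0.84469774  0.21230679] 0.8847730866308736
[(array([497., -82.,   9.]), 0.94)]
[(array([494., -83.,  13.]), 0.98), (array([ 507., -269.,    2.]), 0.59)]
[]
```

View pics/side5.png

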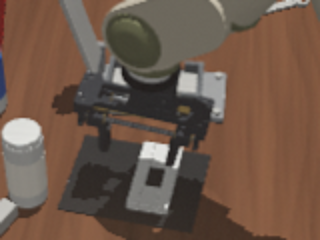

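The plate lies flat on the mat (white, ~(153,178) in the crop), centre about (496,−82). I'll back the under-finger out first, then go up and look straight down.

Emit:
{"method": "arm_command", "body": {"plan": [[[0.01, 0.085, 0], [-0.015, 0.002, 0.002], 100], [[0, 0, 0], [-0.02, 0.002, 0], 100], [[0, 0, 0], [-0.015, 0.001, 0.005], 100], [[0, 0, 0], [0, 0, 0.03], 100], [[0, 0, 0], [0.005, 0, 0.035], 100], [[0, 0, 0], [0.01, 0, 0.035], 100], [[0, 0, 0], [0.01, 0, 0.03], 100], [[0, 0, 0], [0, 0, 0.01], 100]]}}

```text
time: 15.27
eef_pos: [498.6, -74.9, 180.7]
eef_rot: [-3.132, -0.01, -0.121]
ft_force: [-0.1, 0.1, -0.5]
finger_gap: 1.0
```

```bash
cat > flat.py <<'E'
from h import *
import sys
z=float(sys.argv[1])
st=sensors.read_state(); i=get_image("wrist"); print(st["time"],st["eef_pos"].round(1),st["eef_rot"].round(3),st["ft_force"].round(1),st["finger_gap"])
print([(np.round(d["location"],1),round(d["conf"],2)) for d in tip_of("plate",i)])
for d in cut_out("plate",i)[:1]:
    v,u=np.nonzero(d["region"]); print(d["conf"],u.min(),u.max(),v.min(),v.max(),cv2.minAreaRect(onplane(i,np.c_[u,v],z,st)[:,:2].astype(np.float32)))
for n in ("scene","side"):
    j=get_image(n); print(n,[(np.round(d["location"],1),round(d["conf"],2)) for d in tip_of("plate",j)])
save(i,"wf%d"%(st["time"]*10))
E
python3 flat.py 17
```

```text
15.2667 [498.6 -74.9 180.7] [-3.132 -0.01  -0.121] [-0.1  0.1 -0.5] 1.0003601284236716
[(array([493.5, -81.4,  11. ]), 0.94)]
scene [(array([494. , -79.3,  11.8]), 0.76)]
side [(array([491.7, -83. ,  13.2]), 0.67)]
```

```bash
python3 flat.py 17; ls -t pics|head -2
```

```text
15.6167 [495.7 -74.1 175.1] [-3.129e+00  1.000e-03 -1.210e-01] [ 0.1 -0.5 -0.6] 0.9970180289192179
[]
0.9 290 341 129 233 ((493.7364196777344, -78.48328399658203), (128.6250762939453, 59.644283294677734), 83.1455078125)
scene [(array([493.9, -78.2,  10.2]), 0.75), (array([ 5.212e+02, -7.540e+01,  2.000e-01]), 0.62), (array([432.1, 219.7,  11.5]), 0.23)]
side [(array([490.4, -78.1,   9.3]), 0.61)]
wf156.png
wf152.png
```

View pics/wf152.png

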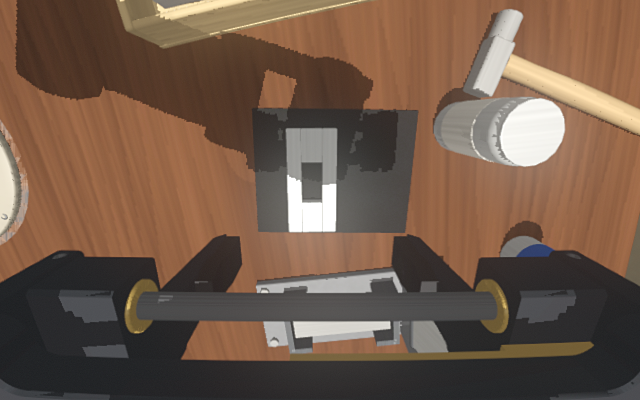

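The plate is flat on the mat at (286–337,128–232) px, released and clear. Centre (493.7,−78.5), width axis at yaw −0.12, matching the tool. Descending to grasp across its width.

Emit:
{"method": "arm_command", "body": {"plan": [[[0, 0, 0], [-0.002, -0.004, -0.01], 100], [[0, 0, 0], [0, 0, -0.02], 100], [[0, 0, 0], [0, 0, -0.025], 100], [[0, 0, 0], [0, 0, -0.025], 100], [[0, 0, 0], [0, 0, -0.025], 100], [[0, 0, 0], [0, 0, -0.02], 100], [[0, 0, 0], [0, 0, -0.01], 100], [[0, 0, 0], [0, 0, 0], 100]]}}

```text
time: 16.63
eef_pos: [493.5, -78.0, 39.5]
eef_rot: [-3.129, 0.002, -0.121]
ft_force: [-0.8, 0.2, -0.1]
finger_gap: 0.998
```

Emit:
{"method": "arm_command", "body": {"plan": [[[-0.012, 0, 0], [0, -0.0005, -0.008], 100], [[0, 0, 0], [0, 0, -0.008], 100], [[0, 0, 0], [0, 0, -0.008], 100], [[0, 0, 0], [0, 0, -0.006], 100], [[0, 0, 0], [0, 0, -0.003], 100], [[0, 0, 0], [0, 0, 0], 100], [[0, 0, 0], [0, 0, 0], 60], [[0, 0, 0], [0, 0, 0], 60]], "force": 50}}

```text
time: 17.3
eef_pos: [494.7, -79.0, 8.7]
eef_rot: [3.141, -0.004, -0.121]
ft_force: [-0.3, -0.5, 0.4]
finger_gap: 0.872
```

Emit:
{"method": "arm_command", "body": {"plan": [[[0, 0, 0], [0, 0, 0], 55], [[0, 0, 0], [0, 0, 0], 55], [[0, 0, 0], [0, 0, 0], 55], [[0, 0, 0], [0, 0, 0], 55], [[0, 0, 0], [0, 0, 0], 55], [[0, 0, 0], [0, 0, 0], 55], [[0, 0, 0], [0, 0, 0.002], 55], [[0, 0, 0], [0, 0, 0.003], 55]]}}

```text
time: 17.97
eef_pos: [494.4, -78.8, 13.5]
eef_rot: [3.142, -0.003, -0.121]
ft_force: [-0.5, 0.4, 0.3]
finger_gap: 0.551
```

The jaws closed past 60 mm, so this one missed too. Raise and look.

Emit:
{"method": "arm_command", "body": {"plan": [[[0, 0, 0], [0, 0, 0.02], 55], [[0, 0, 0], [0, 0, 0.02], 55], [[0, 0, 0], [0, 0, 0.02], 55], [[0, 0, 0], [0, 0, 0.03], 100], [[0, 0, 0], [0, 0, 0.03], 100], [[0, 0, 0], [0, 0, 0.03], 100], [[0, 0, 0], [0, 0, 0.01], 100], [[0, 0, 0], [0, 0, 0], 100]]}}

```text
time: 18.63
eef_pos: [495.5, -79.2, 176.3]
eef_rot: [3.14, -0.009, -0.121]
ft_force: [0.2, -0.3, -0.3]
finger_gap: 0.902
```

```bash
python3 flat.py 17; python3 - <<'E'
from plant import arm
print([a for a in dir(arm) if a[0]!='_'])
E
```

```text
18.6333 [495.5 -79.2 176.3] [ 3.14  -0.009 -0.121] [ 0.2 -0.3 -0.3] 0.9021988344605699
[(array([493.3, -80.3,  11.3]), 0.95)]
0.85 287 340 121 227 ((493.8621520996094, -77.66484069824219), (130.188232421875, 61.46574783325195), 82.91545867919922)
scene [(array([493.2, -77.2,   8.8]), 0.98), (array([ 511.6, -270.6,   -2.4]), 0.19)]
side [(array([493.6, -80.6,  12.9]), 0.76)]
['IKError', 'tcp_to_grasp']
```

```bash
python3 - <<'E'
from h import *
st=sensors.read_state(); i=get_image("wrist")
T=np.array(i["T_tool_cam"]); print(T.round(3)); print(st["eef_pos"],st["finger_gap"])
Rm=np.linalg.inv(T)
def tp(P):
    q=np.c_[np.atleast_2d(P),np.ones(len(P))]@Rm.T; s=q[:,:2]/q[:,2:3]; return (s*(1+i["k1"]*(s**2).sum(1,keepdims=True))*f(i)+[i["cx"],i["cy"]]).round(1).tolist(),q[:,2].round()
for z in(0,-10,-20,-30): print(z,tp([[-44,-9,z],[44,-9,z],[-44,9,z],[44,9,z],[-61.5,-9,z],[61.5,9,z]]))
g=cv2.imread("pics/wf152.png"); a=g[215:300,180:460]; cv2.imwrite("pics/fing.png",cv2.resize(a,None,fx=2.8,fy=2.8,interpolation=1))
E
```

```text
[[ 1.00000e+00  1.00000e-03  1.00000e-03 -4.85000e-01]
 [-1.00000e-03  9.55000e-01  2.97000e-01 -7.63800e+01]
 [-0.00000e+00 -2.97000e-01  9.55000e-01 -1.69259e+02]
 [ 0.00000e+00  0.00000e+00  0.00000e+00  1.00000e+00]]
[494.17334006 -78.7291183  172.46577178] 1.0013929921150688
0 ([[249.2, 220.3], [384.4, 220.4], [251.1, 245.3], [382.4, 245.4], [222.5, 220.2], [408.3, 245.3]], array([182., 182., 187., 187., 182., 187.]))
-10 ([[245.5, 226.3], [388.1, 226.4], [247.7, 252.5], [385.9, 252.5], [217.3, 226.2], [413.2, 252.4]], array([172., 172., 177., 177., 172., 177.]))
-20 ([[241.4, 233.0], [392.3, 233.1], [243.8, 260.4], [389.8, 260.5], [211.6, 232.9], [418.6, 260.4]], array([163., 163., 168., 168., 162., 168.]))
-30 ([[236.8, 240.5], [397.0, 240.6], [239.5, 269.3], [394.2, 269.4], [205.2, 240.4], [424.6, 269.2]], array([153., 153., 158., 158., 153., 158.]))
```

View pics/fing.png

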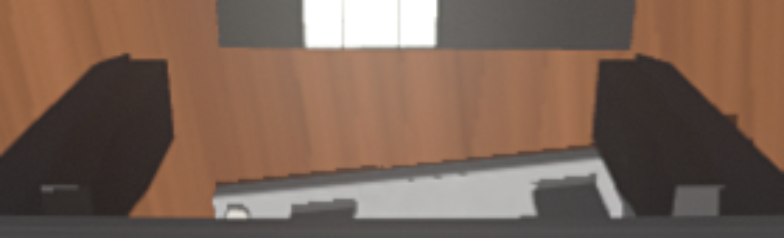

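In the wrist picture the finger ends (crop (170,60)–(172,137), i.e. px rows 236–264) project to tool z ≈ −24. So the real fingertips end about 24 mm short of the reported TCP, which explains both missed grasps. I'll allow for that from here: tip z = TCP z + 24.

Emit:
{"method": "arm_command", "body": {"plan": [[[0, 0, 0], [0, 0.0005, -0.01], 100], [[0, 0, 0], [0, 0, -0.025], 100], [[0, 0, 0], [0, 0, -0.03], 100], [[0, 0, 0], [0, 0, -0.03], 100], [[0, 0, 0], [0, 0, -0.03], 100], [[0, 0, 0], [0, 0, -0.025], 100], [[0, 0, 0], [0, 0, -0.01], 100], [[0, 0, 0], [0, 0, 0], 100]]}}

```text
time: 19.7
eef_pos: [493.1, -77.8, 10.9]
eef_rot: [-3.14, 0.002, -0.121]
ft_force: [0.1, -0.1, 0.2]
finger_gap: 1.003
```

Emit:
{"method": "arm_command", "body": {"plan": [[[0, 0, 0], [0, 0, -0.005], 100], [[0, 0, 0], [0, 0, -0.005], 100], [[0, 0, 0], [0, 0, -0.005], 100], [[0, 0, 0], [0, 0, -0.004], 100], [[0, 0, 0], [0, 0, 0], 100], [[0, 0, 0], [0, 0, 0], 100], [[0, 0, 0], [0, 0, 0], 100], [[0, 0, 0], [0, 0, 0], 100]]}}

```text
time: 20.37
eef_pos: [494.7, -78.4, -5.3]
eef_rot: [3.141, -0.004, -0.121]
ft_force: [0.1, -0.5, -0.4]
finger_gap: 1.001
```

Emit:
{"method": "arm_command", "body": {"plan": [[[0, 0, 0], [-0.0005, 0, -0.003], 100], [[0, 0, 0], [0, 0, -0.003], 100], [[0, 0, 0], [0, 0, -0.003], 100], [[0, 0, 0], [0, 0, -0.002], 100], [[0, 0, 0], [0, 0, 0], 100], [[0, 0, 0], [0, 0, 0], 60], [[0, 0, 0], [0, 0, 0], 60], [[0, 0, 0], [0, 0, 0], 55]], "force": 50}}

```text
time: 21.03
eef_pos: [494.1, -78.4, -16.5]
eef_rot: [3.141, -0.003, -0.121]
ft_force: [-0.2, -0.2, 0.3]
finger_gap: 0.795
```

Emit:
{"method": "arm_command", "body": {"plan": [[[0, 0, 0], [0, 0, 0], 55], [[0, 0, 0], [0, 0, 0], 55], [[0, 0, 0], [0, 0, 0], 55], [[0, 0, 0], [0, 0, 0], 55], [[0, 0, 0], [0, 0, 0], 55], [[0, 0, 0], [0, 0, 0], 55], [[0, 0, 0], [0, 0, 0], 55], [[0, 0, 0], [0, 0, 0], 55]]}}

```text
time: 21.7
eef_pos: [494.1, -78.4, -16.5]
eef_rot: [3.141, -0.003, -0.121]
ft_force: [-0.2, -0.5, 2.2]
finger_gap: 0.673
```

Gripped: opening 0.673, about 59 mm. Lifting slowly.

Emit:
{"method": "arm_command", "body": {"plan": [[[0, 0, 0], [0, 0, 0.003], 55], [[0, 0, 0], [0, 0, 0.006], 55], [[0, 0, 0], [0, 0, 0.012], 55], [[0, 0, 0], [0, 0, 0.02], 55], [[0, 0, 0], [0, 0, 0.025], 55], [[0, 0, 0], [0, 0, 0.03], 55], [[0, 0, 0], [0, 0, 0.025], 55], [[0, 0, 0], [0, 0, 0.02], 55]]}}

```text
time: 22.37
eef_pos: [494.0, -78.3, 126.7]
eef_rot: [3.141, -0.004, -0.121]
ft_force: [0.2, 0.5, -3.1]
finger_gap: 0.673
```

Emit:
{"method": "arm_command", "body": {"plan": [[[0, 0, -0.04], [0, -0.006, 0.005], 55], [[0, 0, -0.09], [0, -0.013, 0.005], 55], [[0, 0, -0.09], [0, -0.013, 0.005], 55], [[0, 0, -0.09], [0, -0.013, 0.005], 55], [[0, 0, -0.09], [0, -0.013, 0.005], 55], [[0, 0, -0.09], [0, -0.013, 0.005], 55], [[0, 0, -0.09], [0, -0.013, 0.005], 55], [[0, 0, -0.09], [0, -0.013, 0], 55]]}}

```text
time: 23.03
eef_pos: [493.9, -175.9, 160.4]
eef_rot: [3.142, -0.004, -0.795]
ft_force: [0.5, 0.3, -2.6]
finger_gap: 0.674
```

Emit:
{"method": "arm_command", "body": {"plan": [[[0, 0, -0.1], [0, -0.013, 0], 55], [[0, 0, -0.1], [0, -0.013, 0], 55], [[0, 0, -0.1], [0, -0.013, 0], 55], [[0, 0, -0.1], [0, -0.013, 0], 55], [[0, 0, -0.1], [0, -0.013, 0], 55], [[0, 0, -0.1], [0, -0.013, 0], 55], [[0, 0, -0.1], [0, -0.013, 0], 55], [[0, 0, -0.08], [0, 0, 0], 55]]}}

```text
time: 23.7
eef_pos: [493.6, -268.2, 159.3]
eef_rot: [3.141, -0.003, -1.578]
ft_force: [0.0, 0.4, -2.8]
finger_gap: 0.674
```

```bash
cat > jig.py <<'E'
from h import *
st=sensors.read_state(); print(st["time"],st["eef_pos"].round(1),st["eef_rot"].round(3),st["ft_force"].round(1),st["finger_gap"])
for n in ("scene","side","wrist"):
  for k in (0,1):
    i=get_image(n)
    print(n,[(l,np.round(d["location"],1).tolist(),round(d["conf"],2)) for l in("jig","cover_hinge","cover_tab","plate") for d in tip_of(l,i)[:1]])
save(i,"wj%d"%(st["time"]*10))
E
python3 jig.py
```

```text
23.7 [ 493.6 -268.2  159.3] [ 3.141e+00 -3.000e-03 -1.578e+00] [ 0.   0.4 -2.8] 0.6743758421574815
scene [('jig', [512.2, -272.8, -1.8], 0.76), ('cover_hinge', [603.8, -276.9, 52.5], 0.76), ('cover_tab', [663.8, -272.6, 224.4], 0.79), ('plate', [493.3, -268.3, 187.6], 0.7)]
scene [('jig', [510.9, -273.7, -1.0], 0.56), ('cover_hinge', [604.6, -274.8, 53.8], 0.72), ('cover_tab', [661.8, -272.0, 223.2], 0.78), ('plate', [492.9, -267.2, 186.4], 0.56)]
side [('jig', [507.5, -267.3, 2.2], 0.61), ('cover_hinge', [604.2, -273.0, 50.5], 0.58), ('cover_tab', [660.3, -276.7, 220.8], 0.96), ('plate', [493.6, -268.4, 189.4], 0.75)]
side [('jig', [509.5, -269.2, 0.3], 0.92), ('cover_hinge', [604.1, -276.0, 49.7], 0.63), ('cover_tab', [661.2, -274.7, 221.5], 0.67), ('plate', [492.5, -268.2, 186.2], 0.89)]
wrist [('cover_hinge', [605.2, -271.8, 51.8], 0.81)]
wrist [('cover_hinge', [608.7, -277.1, 50.7], 0.66)]
```

The plate is held about 27 mm above the TCP. It hides the jig from here, so I'll shift sideways for one clear view of the jig, for its yaw and centre.

Emit:
{"method": "arm_command", "body": {"plan": [[[0, 0, 0], [-0.005, 0.015, 0], 55], [[0, 0, 0], [-0.006, 0.018, 0], 55], [[0, 0, 0], [-0.006, 0.018, 0], 55], [[0, 0, 0], [-0.006, 0.018, 0], 55], [[0, 0, 0], [-0.006, 0.018, 0], 55], [[0, 0, 0], [-0.006, 0.018, 0], 55], [[0, 0, 0], [-0.006, 0.015, 0], 55], [[0, 0, 0], [0, 0, 0], 55]]}}

```text
time: 25.87
eef_pos: [452.0, -144.0, 159.6]
eef_rot: [3.141, -0.002, -1.569]
ft_force: [0.1, -0.2, -3.3]
finger_gap: 0.673
```

```bash
cat > jm.py <<'E'
from h import *
st=sensors.read_state(); i=get_image("wrist"); print(st["eef_pos"],st["eef_rot"])
print([(l,np.round(d["location"],1).tolist(),round(d["conf"],2)) for l in("jig","cover_hinge") for d in tip_of(l,i)[:1]])
p=i["pixels"].copy()
for d in cut_out("jig",i)[:1]:
    cs=cv2.findContours(d["region"].astype(np.uint8),0,2)[0]; cv2.drawContours(p,cs,-1,(255,0,0),1); print(d["conf"],d["region"].sum())
def box(x0,x1,y0,y1,z,c=(510.5,-272),w=-0.015):
    a=np.array([[x0,y0],[x1,y0],[x1,y1],[x0,y1]])@np.array([[np.cos(w),np.sin(w)],[-np.sin(w),np.cos(w)]])+c
    return proj(i,np.c_[a,[z]*4],st).round().astype(int)
np.save("j.npy",i["pixels"])
for b in(box(-115,115,-55,55,12),box(-67,67,-23,23,32)):
    cv2.polylines(p,[b],True,(0,255,0),1); print(b.tolist())
x0=max(0,min(380,b[:,0].min()-110)); x1=min(640,x0+260)
a=p[60:260,x0:x1]; cv2.imwrite("pics/jm.png",cv2.resize(a,None,fx=3,fy=3,interpolation=0)[:,:,::-1]); print(x0)
E
python3 jm.py
```

```text
[ 451.96111096 -144.03896772  159.63827606] [ 3.14067330e+00 -2.06142895e-03 -1.56920978e+00]
[('jig', [507.6, -270.4, 1.8], 0.91), ('cover_hinge', [604.1, -273.2, 49.9], 0.63)]
0.8 23329
[[462, 226], [498, 16], [391, 11], [374, 225]]
[[450, 193], [470, 62], [424, 60], [409, 192]]
299
```

View pics/jm.png

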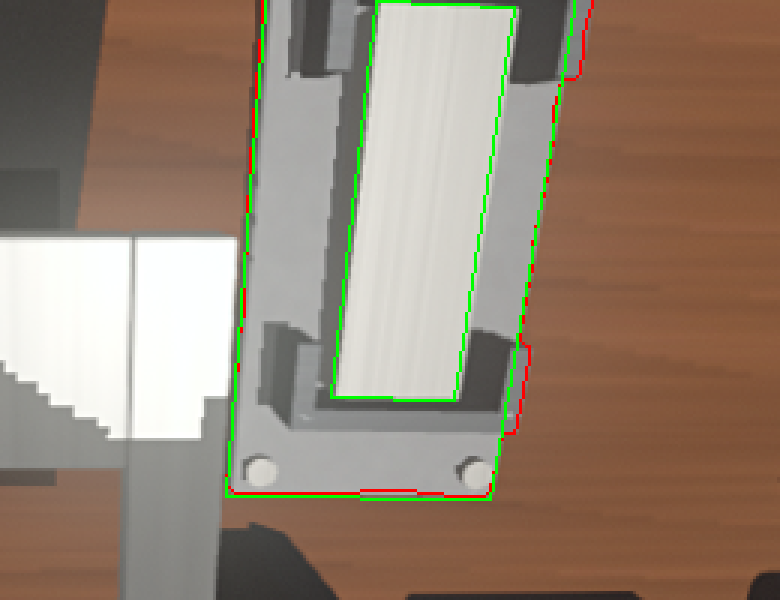

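The projected jig outline (centre (510.5,−272), yaw −0.015) lies on the real base and bed edges to within about 1 px. I'll use (511,−272.5) and move over the bed.

Emit:
{"method": "arm_command", "body": {"plan": [[[0, 0, -0.017], [0.004, -0.0085, 0], 55], [[0, 0, 0], [0.008, -0.018, -0.005], 55], [[0, 0, 0], [0.008, -0.018, -0.01], 55], [[0, 0, 0], [0.008, -0.018, -0.015], 55], [[0, 0, 0], [0.008, -0.018, -0.02], 55], [[0, 0, 0], [0.008, -0.018, -0.02], 55], [[0, 0, 0], [0.008, -0.018, -0.02], 55], [[0, 0, 0], [0.007, -0.012, -0.01], 55]]}}

```text
time: 26.73
eef_pos: [511.9, -277.4, 56.5]
eef_rot: [3.139, -0.002, -1.591]
ft_force: [-1.2, -0.3, -3.5]
finger_gap: 0.67
```

Emit:
{"method": "arm_command", "body": {"plan": [[[0, 0, 0], [0, 0, -0.005], 55], [[0, 0, 0], [0, 0, 0], 55], [[0, 0, 0], [0, 0, 0], 55], [[0, 0, 0], [0, 0, 0], 55], [[0, 0, 0], [0, 0, 0], 55], [[0, 0, 0], [0, 0, 0], 55], [[0, 0, 0], [0, 0, 0], 55], [[0, 0, 0], [0, 0, 0], 55]]}}

```text
time: 27.4
eef_pos: [512.1, -274.7, 54.8]
eef_rot: [-3.141, -0.003, -1.588]
ft_force: [-0.5, -0.5, -3.5]
finger_gap: 0.676
```

Emit:
{"method": "arm_command", "body": {"plan": [[[0, 0, 0], [-0.001, 0.002, 0], 55], [[0, 0, 0], [0, 0, -0.008], 55], [[0, 0, 0], [0, 0, -0.008], 55], [[0, 0, 0], [0, 0, -0.008], 55], [[0, 0, 0], [0, 0, -0.006], 55], [[0, 0, 0], [0, 0, 0], 55], [[0, 0, 0], [0, 0, 0], 55], [[0, 0, 0], [0, 0, 0], 55]]}}

```text
time: 28.07
eef_pos: [511.2, -273.0, 24.5]
eef_rot: [3.142, -0.003, -1.588]
ft_force: [0.5, -0.2, -2.9]
finger_gap: 0.67
```

Emit:
{"method": "arm_command", "body": {"plan": [[[0, 0, 0], [0, 0.0005, -0.003], 55], [[0, 0, 0], [0, 0, -0.003], 55], [[0, 0, 0], [0, 0, -0.002], 55], [[0, 0, 0], [0, 0, -0.001], 55], [[0, 0, 0], [0, 0, -0.001], 55], [[0, 0, 0], [0, 0, 0], 55], [[0, 0, 0], [0, 0, 0], 55], [[0, 0, 0], [0, 0, 0], 55]]}}

```text
time: 28.73
eef_pos: [511.1, -272.4, 14.5]
eef_rot: [3.142, -0.003, -1.588]
ft_force: [0.5, 0.3, -3.2]
finger_gap: 0.672
```

No contact force with the plate's underside now below the stop tops. Down the last 2 mm and release.

Emit:
{"method": "arm_command", "body": {"plan": [[[0, 0, 0], [0, 0, -0.001], 55], [[0, 0, 0], [0, 0, -0.001], 55], [[0, 0, 0], [0, 0, -0.0005], 55], [[0, 0, 0], [0, 0, 0], 55], [[0, 0, 0], [0, 0, 0], 80], [[0, 0, 0], [0, 0, 0], 95], [[0, 0, 0], [0, 0, 0], 95], [[0, 0, 0], [0, 0, 0], 95]]}}

```text
time: 29.4
eef_pos: [511.1, -272.5, 11.9]
eef_rot: [-3.142, -0.003, -1.588]
ft_force: [-0.1, -0.5, -0.0]
finger_gap: 0.939
```

Emit:
{"method": "arm_command", "body": {"plan": [[[0, 0, 0], [0, 0, 0], 95], [[0, 0, 0], [0, 0, 0.01], 95], [[0, 0, 0], [0, 0, 0.02], 95], [[0, 0, 0], [0, 0, 0.03], 95], [[0, 0, 0], [0, 0, 0.035], 95], [[0, 0, 0], [0, 0, 0.035], 95], [[0, 0, 0], [0, 0, 0.035], 95], [[0, 0, 0], [0, 0, 0.03], 95]]}}

```text
time: 30.07
eef_pos: [511.0, -272.3, 210.4]
eef_rot: [-3.14, -0.005, -1.588]
ft_force: [0.2, -0.0, 0.7]
finger_gap: 0.95
```

```bash
python3 flat.py 46; python3 - <<'E'
from h import *
for n in("scene","side"):
    i=get_image(n); print([(l,np.round(d["location"],1).tolist(),round(d["conf"],2)) for l in("cover_tab","cover_hinge") for d in tip_of(l,i)[:1]])
E
```

```text
30.0667 [ 511.  -272.3  210.4] [-3.14  -0.005 -1.588] [ 0.2 -0.   0.7] 0.9498880092491556
[(array([ 509.5, -275.3,   42.9]), 0.8)]
0.66 290 342 123 227 ((510.72283935546875, -273.17987060546875), (61.467689514160156, 129.82501220703125), 88.85629272460938)
scene [(array([ 510.7, -275. ,   38.4]), 0.6)]
side [(array([ 507.6, -273.4,   41.2]), 0.56)]
[('cover_tab', [659.8, -270.4, 222.0], 0.94), ('cover_hinge', [608.0, -275.8, 53.1], 0.8)]
[('cover_tab', [662.0, -276.8, 221.0], 0.62), ('cover_hinge', [605.6, -273.5, 51.3], 0.59)]
```

The plate is on the bed: centre (510.7,−273.2), 130×61 footprint, yaw −0.02, cameras give z about 38–43. Next the cover. I estimate its angle at about 1.87 rad with the tab end near (661,−274,235). I'll turn the jaws along x, straddle the tab and draw it over.

Emit:
{"method": "arm_command", "body": {"plan": [[[0, 0, 0.06], [0, 0, 0.015], 45], [[0, 0, 0.1], [0, 0, 0.015], 45], [[0, 0, 0.1], [0, 0, 0.01], 45], [[0, 0, 0.1], [0, 0, 0], 45], [[0, 0, 0.1], [0, 0, 0], 45], [[0, 0, 0.1], [0.01, 0, 0], 45], [[0, 0, 0.1], [0.015, 0, 0], 45], [[0, 0, 0.1], [0.015, 0, 0], 45]]}}

```text
time: 31.38
eef_pos: [551.4, -272.4, 247.0]
eef_rot: [3.141, -0.003, -0.824]
ft_force: [-0.5, -0.5, -0.3]
finger_gap: 0.453
```

Emit:
{"method": "arm_command", "body": {"plan": [[[0, 0, 0.1], [0.015, 0, 0], 45], [[0, 0, 0.1], [0.015, 0, 0], 45], [[0, 0, 0.1], [0.015, 0, 0], 45], [[0, 0, 0.1], [0.015, 0, 0], 45], [[0, 0, 0.1], [0.015, 0, 0], 45], [[0, 0, 0.1], [0.015, 0, 0], 45], [[0, 0, 0.1], [0.012, 0, 0], 45], [[0, 0, 0.1], [0, 0, 0], 45]]}}

```text
time: 32.05
eef_pos: [654.5, -272.0, 245.6]
eef_rot: [-3.141, -0.002, -0.022]
ft_force: [-0.4, -0.4, 0.5]
finger_gap: 0.452
```

Emit:
{"method": "arm_command", "body": {"plan": [[[0, 0, 0], [0.003, -0.002, -0.005], 45], [[0, 0, 0], [0, 0, -0.01], 45], [[0, 0, 0], [0, 0, -0.01], 45], [[0, 0, 0], [0, 0, -0.01], 45], [[0, 0, 0], [0, 0, -0.01], 45], [[0, 0, 0], [0, 0, -0.008], 45], [[0, 0, 0], [0, 0, -0.005], 45], [[0, 0, 0], [0, 0, 0], 45]]}}

```text
time: 32.72
eef_pos: [655.7, -274.2, 187.5]
eef_rot: [-3.141, -0.001, -0.028]
ft_force: [0.1, 0.1, 0.5]
finger_gap: 0.448
```

The fork is around the tab without contact. Now I'll drag it along its arc, with the outer finger pushing.

Emit:
{"method": "arm_command", "body": {"plan": [[[0, 0, 0], [-0.006, 0, 0.001], 45], [[0, 0, 0], [-0.008, 0, 0.0015], 45], [[0, 0, 0], [-0.008, 0, 0.0015], 45], [[0, 0, 0], [-0.009, 0, 0.0015], 45], [[0, 0, 0], [-0.009, 0, 0.0015], 45], [[0, 0, 0], [-0.009, 0, 0.0015], 45], [[0, 0, 0], [-0.009, 0, 0.0015], 45], [[0, 0, 0], [-0.008, 0, 0.0015], 45]]}}

```text
time: 33.38
eef_pos: [589.6, -274.2, 201.3]
eef_rot: [3.141, -0.005, -0.028]
ft_force: [3.1, -0.4, -2.8]
finger_gap: 0.453
```

Emit:
{"method": "arm_command", "body": {"plan": [[[0, 0, 0], [-0.011, 0, -0.001], 45], [[0, 0, 0], [-0.011, 0, -0.002], 45], [[0, 0, 0], [-0.011, 0, -0.002], 45], [[0, 0, 0], [-0.011, 0, -0.003], 45], [[0, 0, 0], [-0.0105, 0.0005, -0.0035], 45], [[0, 0, 0], [-0.0105, 0.0005, -0.004], 45], [[0, 0, 0], [-0.0105, 0, -0.004], 45], [[0, 0, 0], [-0.01, 0, -0.0045], 45]]}}

```text
time: 34.05
eef_pos: [504.3, -273.7, 177.4]
eef_rot: [3.14, -0.006, -0.028]
ft_force: [2.1, -0.0, 0.0]
finger_gap: 0.452
```

```bash
python3 - <<'E'
from h import *
st=sensors.read_state(); print(st["eef_pos"],st["ft_force"])
for n in("scene","side"):
    i=get_image(n); print([(l,np.round(d["location"],1).tolist(),round(d["conf"],2)) for l in("cover_tab",) for d in tip_of(l,i)[:2]])
E
```

```text
[ 504.28561582 -273.65017034  177.39139481] [ 2.08553911 -0.02432271  0.01087218]
[('cover_tab', [521.8, -275.9, 210.9], 0.64)]
[('cover_tab', [514.9, -277.1, 209.1], 0.87)]
```

The cover is at about 60°, as predicted. Continuing.

Emit:
{"method": "arm_command", "body": {"plan": [[[0, 0, 0], [-0.0095, 0, -0.0055], 45], [[0, 0, 0], [-0.009, 0.0005, -0.006], 45], [[0, 0, 0], [-0.009, 0, -0.007], 45], [[0, 0, 0], [-0.0085, 0.0005, -0.0075], 45], [[0, 0, 0], [-0.008, 0, -0.008], 45], [[0, 0, 0], [-0.007, 0.0005, -0.0085], 45], [[0, 0, 0], [-0.007, 0, -0.009], 45], [[0, 0, 0], [-0.006, 0, -0.009], 45]]}}

```text
time: 34.92
eef_pos: [441.1, -272.4, 116.3]
eef_rot: [3.14, -0.005, -0.028]
ft_force: [0.0, -0.3, 1.4]
finger_gap: 0.45
```

Emit:
{"method": "arm_command", "body": {"plan": [[[0, 0, 0], [-0.0055, 0, -0.01], 45], [[0, 0, 0], [-0.005, 0.0005, -0.01], 45], [[0, 0, 0], [-0.004, 0, -0.0105], 45], [[0, 0, 0], [-0.0035, 0.0005, -0.0105], 45], [[0, 0, 0], [-0.0025, 0, -0.011], 45], [[0, 0, 0], [-0.002, 0, -0.011], 45], [[0, 0, 0], [-0.001, 0, -0.011], 45], [[0, 0, 0], [0, 0, -0.006], 45]]}}

```text
time: 35.58
eef_pos: [417.2, -271.1, 35.4]
eef_rot: [3.141, -0.003, -0.028]
ft_force: [-0.1, -0.2, 1.9]
finger_gap: 0.446
```

Emit:
{"method": "arm_command", "body": {"plan": [[[0, 0, 0], [0, 0, -0.001], 45], [[0, 0, 0], [0, 0, -0.001], 45], [[0, 0, 0], [0, 0, -0.001], 45], [[0, 0, 0], [0, 0, -0.001], 45], [[0, 0, 0], [0, 0, 0], 45], [[0, 0, 0], [0, 0, 0], 45], [[0, 0, 0], [0, 0, 0], 45], [[0, 0, 0], [0, 0, 0], 45]]}}

```text
time: 36.25
eef_pos: [417.3, -271.0, 32.2]
eef_rot: [3.141, -0.004, -0.028]
ft_force: [0.7, 0.8, 2.8]
finger_gap: 0.451
```

Emit:
{"method": "arm_command", "body": {"plan": [[[0, 0, 0], [0, 0, -0.001], 45], [[0, 0, 0], [0, 0, -0.001], 45], [[0, 0, 0], [0, 0, -0.001], 45], [[0, 0, 0], [0, 0, 0], 45], [[0, 0, 0], [0, 0, 0], 45], [[0, 0, 0], [0, 0, 0], 45], [[0, 0, 0], [0, 0, 0], 45], [[0, 0, 0], [0, 0, 0], 45]]}}

```text
time: 36.92
eef_pos: [417.5, -271.2, 31.7]
eef_rot: [3.139, -0.006, -0.028]
ft_force: [-8.2, 5.7, 32.6]
finger_gap: 0.452
```

A hard stop at 33 N, at TCP z 31.7 (32 predicted for fully shut). Backing off upward.

Emit:
{"method": "arm_command", "body": {"plan": [[[0, 0, 0], [0, 0, 0.003], 45], [[0, 0, 0], [0, 0, 0.006], 45], [[0, 0, 0], [0, 0, 0.012], 45], [[0, 0, 0], [0, 0, 0.025], 45], [[0, 0, 0], [0, 0, 0.03], 45], [[0, 0, 0], [-0.01, 0.01, 0.03], 45], [[0, 0, 0], [-0.01, 0.02, 0.03], 45], [[0, 0, 0], [0, 0.01, 0.01], 45]]}}

```text
time: 37.58
eef_pos: [396.6, -230.2, 178.4]
eef_rot: [3.139, -0.006, -0.028]
ft_force: [-0.1, 0.1, 0.9]
finger_gap: 0.447
```

```bash
python3 - <<'E'
from h import *
st=sensors.read_state(); print(st["time"],st["eef_pos"],st["ft_force"])
for n in("scene","side","wrist"):
    i=get_image(n); print(n,[(l,np.round(d["location"],1).tolist(),round(d["conf"],2)) for l in("cover_tab","cover_hinge","plate","spray_a","tube","short_plate","angle","collar","offcut") for d in tip_of(l,i)[:1]])
    save(i,n+"end")
E
```

```text
37.5833 [ 396.57718946 -230.1560822   178.39027561] [-0.1483359   0.10231851  0.88990855]
scene [('cover_tab', [425.9, -270.0, 59.1], 0.75), ('cover_hinge', [606.5, -272.0, 53.2], 0.9), ('plate', [461.8, 254.4, -3.6], 0.33), ('spray_a', [678.3, -31.7, 0.5], 0.83), ('tube', [434.5, 150.8, 7.8], 0.78), ('short_plate', [418.8, 284.2, 10.7], 0.85), ('offcut', [434.3, 218.2, 13.7], 0.65)]
side [('cover_tab', [429.2, -274.2, 56.9], 0.77), ('cover_hinge', [607.5, -276.4, 50.3], 0.71), ('plate', [506.7, -275.3, 41.3], 0.39), ('spray_a', [680.1, -31.3, 3.0], 0.63), ('tube', [436.0, 149.8, 8.2], 0.8), ('angle', [431.6, 216.0, 5.4], 0.75), ('collar', [557.8, 172.1, 5.2], 0.77), ('offcut', [549.9, 339.9, 7.8], 0.9)]
wrist [('cover_tab', [432.8, -269.6, 56.3], 0.77), ('cover_hinge', [604.2, -275.2, 51.7], 0.72)]
```

The tab is at z about 56–59 (shut = 56), x about 427; the can and the other crate pieces are where they started. Handing in.

```bash
python3 -c "
from plant import order; print(order.job_done())"
```

```text
the job is handed in; nothing more can be done
None
```

The job is done and handed in at about 38 s. The plate was laid flat on the mat and let go, picked up flat, set on the jig bed between the stops and released. The cover was then swung shut over it.

**Missed grasps:** Two grasps missed, one in the crate and one on the mat. The real fingertips end about 24 mm short of the reported TCP. I saw this in a wrist picture, corrected for it, and both regrasps held.

**Last checks:**
- **Plate:** It measured centre (510.7, −273.2), yaw −0.02, against the jig at (511, −272.5), yaw −0.015. That was before the cover was shut.
- **Cover:** It reached a hard stop at 33 N, at the height predicted for fully shut. Afterwards the tab read z 56–59 in three cameras; shut is 56.
- **Can:** It read about 2 mm from its starting position, upright.
- **Crate pieces:** Tube, angle, short plate, collar and offcut all read at their starting places.

**Disagreements:**
- The networks gave two low-confidence false hits in the scene camera at the end: "plate" at the crate and "offcut" at the angle's place. The side camera contradicted both.
- I could not view a final picture because the limit of 12 was reached, so the end state rests on these numbers.

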